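Clamp the album in the folding-crank press

ROBOT

A 6-joint arm with a two-finger parallel gripper is mounted at the origin on the work surface. World frame = base frame: x ahead of the robot, y to its left, z up, the work surface at z = 0. Lengths are in m, angles in rad, forces in N, time in s.
With the tool pointing down it reaches from about 0.275 to 1 m from the base axis. Payload 8.4 kg.
Tool frame: the origin (TCP) lies at the centre of the arm's flange, where the gripper is bolted on; the fingertips stand bot.tips_ahead ahead of it and the grasp point (between the pads) lies 155 mm ahead of it (bot.tips_ahead is the distance from the TCP to the fingertips, in m); y points along the fingers, x is the direction in which the jaws open and shut, and the axes are right-handed (so a half turn about y gives the same grasp; the last joint's range is limited). The gripper opens to 85 mm and grips with 20 to 120 N. Pads are 22 mm wide; open, the fingers measure 114 mm over their backs; the gripper's body (76 mm by 85 mm) begins 54 mm behind the grasp point. The pads swing forward as they close: fully open they stand 13 mm farther back than shut.
Start: joints at [1.118, 0.353, 1.633, -0, 1.155, -0.002], TCP at [0.272, 0.563, 0.405] pointing down, gripper open.
Joint ranges: [-2.63, 2.63], [-0.92, 2.1], [0.06, 2.66], [-1.3, 4.44], [0, 2.69], [-3.02, 3.02]. Speed limits (rad/s): [2.22, 2.22, 2.79, 3.14, 3.14, 3.14].

INTERFACE

Orientations are given as a unit quaternion [x, y, z, w].
In Python, from bench import bot, grab_frame gives the robot as it stands. The module is installed in compiled form; this text tells all that it offers.
- The arm moves only by the tool jog_arm, never from a script. Its argument "moves" is a list of rows, each an object of numbers: "hand": the finger opening in mm, from 0 to 85.4; "dx", "dy", "dz": the shift along the world's x, y, z in mm; "ax", "ay", "az": the turn, a rotation vector about the world's x, y, z in degrees. A call has 1 to 20 rows; each row is the pose to reach, as a shift and turn from the pose commanded when the call began; what a row does not reach only later rows make up. A row lasts 1/10 s, in which the tool goes at most 50 mm and 8.59 degrees, less where a joint would pass 70% of its speed; a pose out of reach is approached as far as the arm can. A call with a gripper value outside its range is refused whole. The fingers move at their own pace and stop on an object; "newtons" is the grip in N (left out, the last holds). Time passes only in rows, so rows that repeat a pose let the fingers close. It gives the time, the measured TCP pose, the force and the opening at its end, in the units of the state.
- bot.sense(): the state, without advancing time (a new reading comes with each control period).
- grab_frame(name): name is "scene" or "top"; returns a dict with "img" (420x560x3 uint8, blue, green, red), "fx", "fy", "cx", "cy" (pixels), "world_to_cam" (4x4, takes a point from world to camera coordinates). Camera axes: x right, y down, z forward; pixel columns grow to the right and rows downward; lengths in m; the calibration is good to about 2 mm. A picture is of the moment at which its call begins. There is no depth.
- bot.job_done(): hands the job in, once; it reports no verdict.
The state is a dict: "t": time; "joints": joint angles; "qd": joint speeds; "joint_efforts": joint torques, N m; "ee_pos": TCP position; "ee_rot": TCP orientation; "force": force on the tool from outside, world axes, zero at the start; "moment": the same for the moment, N m; "finger_gap": opening from 0.0 (shut) to 1.0 (fully open).
Only numpy, scipy, OpenCV 4.12 (cv2) and the standard library are available. Lean on these libraries where they do the work, as an engineer would, in place of code of your own. Each camera call takes 0.05 s, during which the arm holds its last target.

TASK

The folded-paper album is waiting in the small screw press. Fold the crank's ball handle out upright first, then wind the crank clockwise (seen from above) until the platen meets the album and on, a bit over a quarter turn past the point where the crank begins to stiffen, so that the album is firmly clamped but not crushed. Leave the handle standing up, let go, and do not disturb the things standing round the press.

Things in the scene. Friction and masses are not known exactly. Their poses are not given: they have to be found in the camera images.
- press: Grey steel screw press, bolted down. Bed plate 190 x 210 x 20 mm, two upright 20 mm columns at y = +-85 mm, a beam 40 mm (x) by 210 mm (y) between heights 105 and 135 mm across them, brass nut in its middle up to 142 mm. Origin: centre of the bed's underside, on the table; z up; the vertical screw runs through the origin.
- spindle: Vertical 18 mm screw that carries the crank above the beam and, below it, a dark steel platen 120 x 120 x 12 mm on a 16 N/mm spring (14 mm travel): once the platen rests on the album the spindle still goes on down, so this reading does not show the touch. Origin: on the axis, at the underside of the unloaded platen, 144 mm below the knuckle's centre.
- knuckle (a point): Centre of the folding hinge at the outer end of the crank arm, 60 mm from the screw's axis. x points outwards along the arm, z up. The arm is a steel bar 13 mm wide, 10 mm thick; its middle lies 24 mm below this point and starts 45 to 64 mm over the beam. Turns and goes down with the crank.
- ball (a point): Centre of the wooden ball, 26 mm diameter, on the end of the folding handle; it spins freely on its 8 mm steel stem. The ball's centre is 60 mm from the knuckle's centre. Folded, the stem lies level above the crank arm and the ball over the screw's axis, 4 mm clear of the 24 mm wide hub beneath. Unfolded, the ball stands 60 mm straight above the knuckle.
- crank (a joint): Angle of the crank, rad, grows clockwise seen from above; per turn crank and spindle go down 20 mm. Turning takes a constant 0.47 N m, plus 0.0032 N m per N of pressing force; it does not run back when let go.
- fold (a joint): Folding angle of the ball handle about the level knuckle hinge across the arm, rad: 0 folded flat, 1.57 (its stop) upright. Stiff: takes about 0.16 N m either way, stays where it is left; pushed towards the screw at over about 2.7 N (on the ball) it folds again. A pinched ball slips a little between the fingers as it swings.
- album: Folded-paper album, hard blue covers, 105 x 75 mm, loose on the bed under the platen; thickness 20 to 34 mm, differs and is not measured. Origin: centre of its underside. It wants about 90 N of pressing (45 to 135), a bit over a quarter turn after first touch; over 170 N crushes it.
- bed (a point): Centre of the press bed's top, where the album lies, 20 mm over the table.
- cup: White paper cup, 72 mm wide, 85 mm high, stands left of the press; origin under its middle. Leave alone.
- ink_dish: Black round ink dish, 120 mm wide, 32 mm high, right of the press; origin under its middle. Leave alone.
- seal: Pale stone seal, 30 x 30 x 60 mm, standing beyond the press; origin under its middle. Leave alone.
- jar: Amber glass jar with grey lid, 84 mm wide, 75 mm high, beyond the press; origin under its middle. Leave alone.
Not all that is in view belongs to the job. Of the things like the album, leave any that is pink; of the rest the smaller one is meant.

How it is judged:
On the way, in this order (a step that is already met when the one before it is completed fails the run):
1. the handle is folded out upright (value of joint fold above 1.3 rad), for 0.2 s.
2. the platen is wound down and presses the album (contact force between spindle and album above 45 N), for 0.2 s.
At the end, for the whole second after the job is handed in: The handle stands up (folded out by more than 1.2 rad), the platen presses the album with 45 to 135 N, the album is still within 25 mm of the bed's middle, and the crank is at rest (value of joint fold above 1.2 rad and contact force between spindle and album between 45 and 135 N and horizontal distance between album and bed below 0.025 m and linear speed of spindle below 0.005 m/s); the robot touches nothing.
It fails at once if the album crushed: pressed with over 170 N (contact force between spindle and album above 170 N).
It fails at once if the crank turned (knuckle moved over 35 mm) with the handle still folded or folded again (under 0.8 rad) (distance of knuckle from where it was at the start of the episode above 0.035 m and value of joint fold below 0.8 rad).
It fails at once if a bystander moved over 30 mm (distance of any of cup, ink_dish, seal, jar from where it was at the start of the episode above 0.03 m).
It also fails if it takes over 70 s, if anything falls off the work surface, if the arm or the gripper's body presses on something with over 40 N, if the wrist force passes 120 N, or if a joint passes its speed limit or range.

## Working session

There is one attempt and no reset: what is moved stays moved. The work goes in short steps, Python scripts to look and compute and a tool call to move; the robot and the scene stay as the last step left them, time stands still between calls to the robot, and variables do not carry over. Pictures are saved under pics/ and viewed, and the job is handed in when it is done.

Besides the shell and the picture viewer there is one more tool, called after "Call:" by a JSON object that holds its "method" and its "body". jog_arm: Moves the arm, as the interface text tells. Its arguments: {"type":"object","properties":{"moves":{"type":"array","items":{"type":"object","properties":{"hand":{"type":"number"},"dx":{"type":"number"},"dy":{"type":"number"},"dz":{"type":"number"},"ax":{"type":"number"},"ay":{"type":"number"},"az":{"type":"number"}}}},"newtons":{"type":"number"}},"required":["moves"]}

```bash
mkdir -p pics; python3 - <<'E'
from bench import bot, grab_frame
import cv2
for n in("scene","top"):
    f=grab_frame(n); cv2.imwrite(f"pics/{n}0.png",f["img"])
    print(n,f["fx"],f["fy"],f["cx"],f["cy"],f["world_to_cam"].tolist() if hasattr(f["world_to_cam"],'tolist') else f["world_to_cam"])
print(bot.sense(),bot.tips_ahead)
E
```

```text
scene 509.09024635489817 509.09024635489817 281.85891672788335 203.80071394449783 [[-0.4982564945946662, 0.8670133433132086, -0.005322415907034348, 0.23071619086415715], [0.4994166779181229, 0.2819766681285094, -0.8191899294109822, -0.18905967339143717], [-0.7087478024032674, -0.4108248059063578, -0.5734976298473624, 1.6195377285472274], [0.0, 0.0, 0.0, 1.0]]
top 491.4588287713313 491.4588287713313 287.1636573471783 214.64792929429476 [[-0.00642031874804653, -0.9999344352232559, -0.009481812164413371, 0.07673296684372785], [-0.9861884606574238, 0.007900819055742095, -0.1654384995229012, 0.5772515355521666], [0.16550256666684673, 0.008288685842530081, -0.9861745272078818, 1.0956209968073285], [0.0, 0.0, 0.0, 1.0]]
{'t': 0.1, 'joints': array([ 1.11761101e+00,  3.53580792e-01,  1.63407578e+00,  1.70515699e-05,
        1.15516286e+00, -2.39571041e-03]), 'qd': array([-7.78045905e-04,  1.27126370e-04, -1.75909253e-03,  9.99954535e-05,
       -6.82812798e-04,  1.43007893e-04]), 'joint_efforts': array([-1.21639587e-03, -6.06372714e+01, -3.42812490e+01, -2.10828834e-04,
        4.13556292e-03,  7.86153282e-05]), 'ee_pos': array([0.27220028, 0.56237663, 0.40402857]), 'ee_rot': array([ 0.59932459,  0.37523429, -0.37597619, -0.59887492]), 'force': array([-0.09231796,  0.88397118, -1.12798793]), 'moment': array([ 0.05599156,  0.0098091 , -0.00770494]), 'finger_gap': 0.9981223262518468} 0.1734
```

View pics/scene0.png

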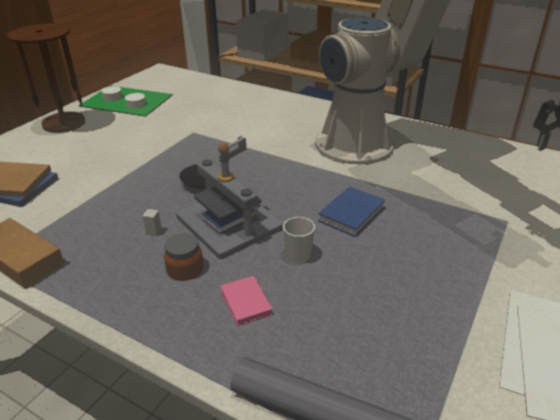

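View pics/top0.png

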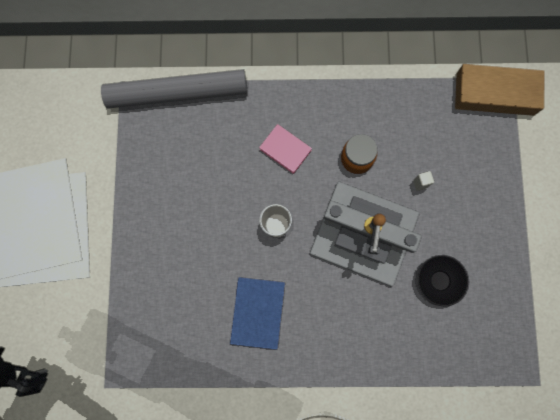

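```bash
python3 - <<'E'
import cv2
a=cv2.imread("pics/top0.png")[170:300,300:430]; cv2.imwrite("pics/topc.png",cv2.resize(a,(598,598),interpolation=cv2.INTER_CUBIC))
a=cv2.imread("pics/scene0.png")[125:255,165:295]; cv2.imwrite("pics/scenec.png",cv2.resize(a,(598,598),interpolation=cv2.INTER_CUBIC))
E
```

```text
(no output)
```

View pics/topc.png

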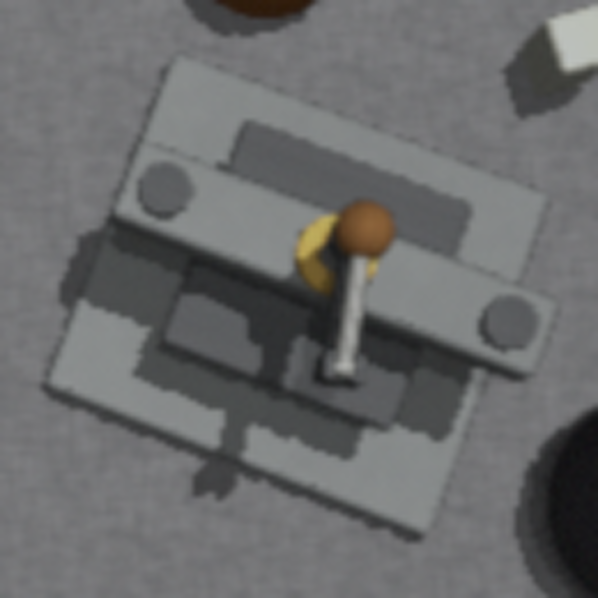

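View pics/scenec.png

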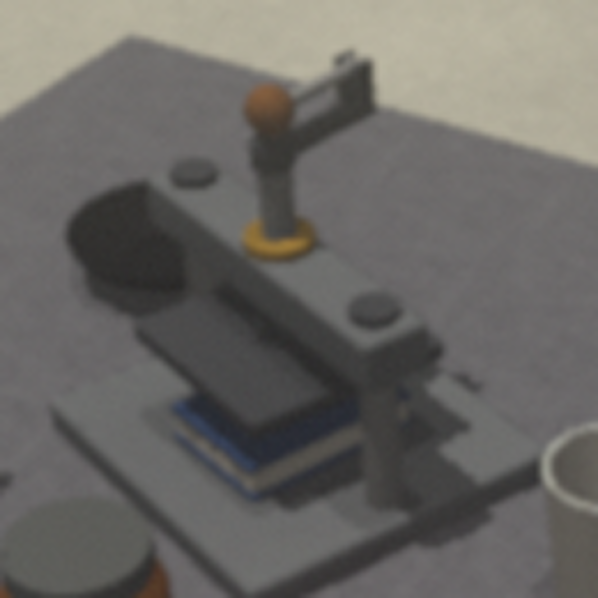

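```bash
cat > h.py <<'E'
import numpy as np, cv2
from bench import bot, grab_frame
def ray(f,u,v):
    M=np.array(f["world_to_cam"]);R=M[:3,:3];t=M[:3,3]
    d=R.T@np.array([(u-f["cx"])/f["fx"],(v-f["cy"])/f["fy"],1]);return -R.T@t,d/np.linalg.norm(d)
def onz(f,u,v,z):
    c,d=ray(f,u,v);return c+d*(z-c[2])/d[2]
def tri(f,p,g,q):
    A=np.zeros((3,3));b=np.zeros(3)
    rs=[ray(f,*p),ray(g,*q)]
    for c,d in rs:
        P=np.eye(3)-np.outer(d,d);A+=P;b+=P@c
    x=np.linalg.solve(A,b);return x,[np.linalg.norm((np.eye(3)-np.outer(d,d))@(x-c)) for c,d in rs]
def proj(f,p):
    M=np.array(f["world_to_cam"]);c=M[:3,:3]@np.asarray(p)+M[:3,3];return np.array([f["fx"]*c[0]/c[2]+f["cx"],f["fy"]*c[1]/c[2]+f["cy"]])
def ballpx(f,roi):
    u0,v0,u1,v1=roi
    h=cv2.cvtColor(f["img"],cv2.COLOR_BGR2HSV)[v0:v1,u0:u1]
    m=cv2.inRange(h,(3,90,60),(14,255,255))
    n,l,s,c=cv2.connectedComponentsWithStats(m)
    i=1+np.argmax(s[1:,4]);return c[i]+[u0,v0],s[i]
E
python3 - <<'E'
from h import *
s=grab_frame("scene");t=grab_frame("top")
bs,ss=ballpx(s,(205,130,245,170));bt,st=ballpx(t,(365,200,395,235))
print(bs,ss,bt,st)
B,e=tri(s,bs,t,bt);print("ball",B,e)
# bed corners top crop
k=lambda u,v:(300+u/4.6,170+v/4.6)
C=[onz(t,*k(*p),.02) for p in [(177,57),(549,196),(424,530),(48,383)]]
for c in C: print(c)
C=np.array(C);print("centre",C.mean(0)); 
d=(C[0]-C[1]+C[3]-C[2])/2; print("y len",np.linalg.norm(d),"yaw of y axis",np.degrees(np.arctan2(d[1],d[0]))-90)
d=(C[0]-C[3]+C[1]-C[2])/2; print(np.linalg.norm(d),np.degrees(np.arctan2(d[1],d[0])))
c1=onz(t,*k(165,187),.14);c2=onz(t,*k(510,322),.14);print("cols",c1,c2,(c1+c2)/2,np.linalg.norm(c1-c2))
print("kn top", onz(t,*k(342,365),B[2]+.005))
print("kn tri",tri(s,(165+345/4.6,125+68/4.6),t,k(342,365)))
for z in (.18,.19,.2,.21,.22):print(z,onz(t,*bt,z))
cu=onz(t,276,212,.085);print('cup',cu, 'dish',onz(t,443,280,.03),'jar',onz(t,361,150,.075),'seal',onz(t,427,179,.06))
E
```

```text
[222.72 146.96] [14 14  9  7 50] [379.06666667 215.06666667] [ 9 14 11  4 15]
ball [ 0.54533098 -0.10778819  0.22182123] [np.float64(0.002052162065715093), np.float64(0.0020521620657150924)]
[ 0.66041992 -0.0514056   0.02      ]
[ 0.5849669  -0.24210419  0.02      ]
[ 0.41418696 -0.1703598   0.02      ]
[0.48994257 0.01860716 0.02      ]
centre [ 0.53737909 -0.11131561  0.02      ]
y len 0.20433427336438464 yaw of y axis -21.715810193771063
0.18476446059260684 -22.557836807425108
cols [ 0.57026014 -0.03248306  0.14      ] [ 0.50594597 -0.18956505  0.14      ] [ 0.53810306 -0.11102405  0.14      ] 0.16973822247883924
kn top [ 0.47846982 -0.09708138  0.22682123]
kn tri (array([ 0.4805937 , -0.10085328,  0.21130101]), [np.float64(0.0013025467961762906), np.float64(0.0013025467961762472)])
0.18 [ 0.55332979 -0.1171643   0.18      ]
0.19 [ 0.55167547 -0.11535584  0.19      ]
0.2 [ 0.55002115 -0.11354737  0.2       ]
0.21 [ 0.54836683 -0.1117389   0.21      ]
0.22 [ 0.5467125  -0.10993043  0.22      ]
cup [0.57791177 0.09739729 0.085     ] dish [ 0.42510366 -0.28588576  0.03      ] jar [ 0.72410148 -0.10000689  0.075     ] seal [ 0.65731977 -0.25333368  0.06      ]
```

```bash
python3 - <<'E'
from h import *
s=grab_frame("scene");t=grab_frame("top")
for a in [(223.3,148.2),(222.7,147)]:
  print(tri(s,a,t,(379.4,219.5)))
A=np.array([.538,-.111])
for z in (.2,.205,.21,.215,.22):
  print(z,proj(t,[*A,z]),proj(s,[*A,z]), onz(t,374.3,249.3,z)[:2], [onz(t,374.3,249.3,z)[:2]-A], np.linalg.norm(onz(t,374.3,249.3,z)[:2]-A))
h=cv2.cvtColor(t["img"],cv2.COLOR_BGR2HSV)
m=cv2.inRange(h[205:230,370:390],(0,110,60),(16,255,255));print(cv2.connectedComponentsWithStats(m)[2:])
h=cv2.cvtColor(s["img"],cv2.COLOR_BGR2HSV)
m=cv2.inRange(h[135:160,210:235],(0,80,40),(16,255,255));print(cv2.connectedComponentsWithStats(m)[2:])
E
```

```text
(array([ 0.53827571, -0.11047414,  0.21428667]), [np.float64(0.0009240114189582989), np.float64(0.0009240114189583623)])
(array([ 0.53831165, -0.11076663,  0.2171213 ]), [np.float64(1.1441350758498787e-05), np.float64(1.1441350758542983e-05)])
0.2 [378.01952741 220.9835236 ] [223.227137   153.50237422] [ 0.48110781 -0.1015124 ] [array([-0.05689219,  0.0094876 ])] 0.05767785835104873
0.205 [378.45219825 220.60118823] [223.07136303 151.59077086] [ 0.48063344 -0.10066978] [array([-0.05736656,  0.01033022])] 0.058289242477877146
0.21 [378.88923802 220.21499221] [222.91482116 149.66974425] [ 0.48015906 -0.09982716] [array([-0.05784094,  0.01117284])] 0.05891015470359511
0.215 [379.33071323 219.82487675] [222.75750572 147.73922453] [ 0.47968469 -0.09898453] [array([-0.05831531,  0.01201547])] 0.059540296939416607
0.22 [379.77669173 219.43078189] [222.59941095 145.79914116] [ 0.47921031 -0.09814191] [array([-0.05878969,  0.01285809])] 0.060179379241912634
(array([[  0,   0,  20,  25, 393],
       [  3,   9,  12,  12, 107]], dtype=int32), array([[ 9.69211196, 11.38167939],
       [ 8.79439252, 14.27102804]]))
(array([[  0,   0,  25,  25, 566],
       [  9,   9,   9,   8,  59]], dtype=int32), array([[11.90459364, 11.96996466],
       [12.91525424, 12.28813559]]))
```

The top view shows three album-like things: pink (285,149), large blue (258,313), and the smaller blue one inside the press (355,245). The press album is the one meant, and the close crop confirms it lies under the platen. The ball is over the axis at about (0.538, -0.111, 0.216). The knuckle is at about (0.479, -0.099), so the arm points towards the robot at about 168°. The jaw axis has to lie across the arm, which needs a turn of about +14°.

Call:
{"method": "jog_arm", "body": {"moves": [{"dx": 60,"dy": -150,"dz": 30,"az": 4,"hand": 60},{"dx": 266,"dy": -673,"dz": 30,"az": 14.4},{"dx": 266,"dy": -673,"dz": 30,"az": 14.4},{"dx": 266,"dy": -673,"dz": 30,"az": 14.4},{"dx": 266,"dy": -673,"dz": 30,"az": 14.4},{"dx": 266,"dy": -673,"dz": 30,"az": 14.4},{"dx": 266,"dy": -673,"dz": 30,"az": 14.4},{"dx": 266,"dy": -673,"dz": 30,"az": 14.4},{"dx": 266,"dy": -673,"dz": 30,"az": 14.4},{"dx": 266,"dy": -673,"dz": 30,"az": 14.4},{"dx": 266,"dy": -673,"dz": 30,"az": 14.4},{"dx": 266,"dy": -673,"dz": 30,"az": 14.4},{"dx": 266,"dy": -673,"dz": 30,"az": 14.4},{"dx": 266,"dy": -673,"dz": 30,"az": 14.4},{"dx": 266,"dy": -673,"dz": 30,"az": 14.4},{"dx": 266,"dy": -673,"dz": 30,"az": 14.4},{"dx": 266,"dy": -673,"dz": 30,"az": 14.4},{"dx": 266,"dy": -673,"dz": 30,"az": 14.4},{"dx": 266,"dy": -673,"dz": 30,"az": 14.4},{"dx": 266,"dy": -673,"dz": 30,"az": 14.4}]}}

```text
$.moves[0]: bad value
```

Call:
{"method": "jog_arm", "body": {"moves": [{"dx": 40,"dy": -30,"dz": 30,"ax": 0,"ay": 0,"az": 4,"hand": 60}]}}

```text
t: 0.4
ee_pos: [0.304, 0.5378, 0.4273]
ee_rot: [0.585, 0.395, -0.399, -0.584]
force: [1.9, 1.3, -0.3]
finger_gap: 0.857
```

Call:
{"method": "jog_arm", "body": {"moves": [{"dx": 226,"dy": -643,"dz": 0,"ax": 0,"ay": 0,"az": 10.4,"hand": 60},{"dx": 226,"dy": -643,"dz": 0,"ax": 0,"ay": 0,"az": 10.4,"hand": 60},{"dx": 226,"dy": -643,"dz": 0,"ax": 0,"ay": 0,"az": 10.4,"hand": 60},{"dx": 226,"dy": -643,"dz": 0,"ax": 0,"ay": 0,"az": 10.4,"hand": 60},{"dx": 226,"dy": -643,"dz": 0,"ax": 0,"ay": 0,"az": 10.4,"hand": 60},{"dx": 226,"dy": -643,"dz": 0,"ax": 0,"ay": 0,"az": 10.4,"hand": 60},{"dx": 226,"dy": -643,"dz": 0,"ax": 0,"ay": 0,"az": 10.4,"hand": 60},{"dx": 226,"dy": -643,"dz": 0,"ax": 0,"ay": 0,"az": 10.4,"hand": 60},{"dx": 226,"dy": -643,"dz": 0,"ax": 0,"ay": 0,"az": 10.4,"hand": 60},{"dx": 226,"dy": -643,"dz": 0,"ax": 0,"ay": 0,"az": 10.4,"hand": 60},{"dx": 226,"dy": -643,"dz": 0,"ax": 0,"ay": 0,"az": 10.4,"hand": 60},{"dx": 226,"dy": -643,"dz": 0,"ax": 0,"ay": 0,"az": 10.4,"hand": 60},{"dx": 226,"dy": -643,"dz": 0,"ax": 0,"ay": 0,"az": 10.4,"hand": 60},{"dx": 226,"dy": -643,"dz": 0,"ax": 0,"ay": 0,"az": 10.4,"hand": 60},{"dx": 226,"dy": -643,"dz": 0,"ax": 0,"ay": 0,"az": 10.4,"hand": 60},{"dx": 226,"dy": -643,"dz": 0,"ax": 0,"ay": 0,"az": 10.4,"hand": 60},{"dx": 226,"dy": -643,"dz": 0,"ax": 0,"ay": 0,"az": 10.4,"hand": 60}]}}

```text
t: 2.1
ee_pos: [0.5322, -0.1053, 0.4303]
ee_rot: [-0.547, -0.448, 0.448, 0.547]
force: [-0.1, 0.3, 0.3]
finger_gap: 0.699
```

Call:
{"method": "jog_arm", "body": {"moves": [{"dx": 0,"dy": 0,"dz": 0,"ax": 0,"ay": 0,"az": 0,"hand": 60},{"dx": 0,"dy": 0,"dz": 0,"ax": 0,"ay": 0,"az": 0,"hand": 60}]}}

```text
t: 2.3
ee_pos: [0.5324, -0.1051, 0.4306]
ee_rot: [0.547, 0.448, -0.448, -0.547]
force: [-0.5, -0.1, 0.7]
finger_gap: 0.699
```

```bash
python3 - <<'E'
from h import *
print(bot.sense()["ee_pos"],bot.sense()["force"])
for n,r in(("scene",(165,65,295,195)),("top",(310,150,440,280))):
    f=grab_frame(n);u0,v0,u1,v1=r
    cv2.imwrite(f"pics/{n}1.png",cv2.resize(f["img"][v0:v1,u0:u1],(560,560),interpolation=cv2.INTER_CUBIC))
a=[cv2.imread(f"pics/{n}1.png") for n in("scene","top")]
cv2.imwrite("pics/b1.png",cv2.resize(np.hstack(a),(800,400)))
E
```

```text
[ 0.53242813 -0.10511243  0.4305989 ] [-0.52674277 -0.06313865  0.65412522]
```

View pics/b1.png

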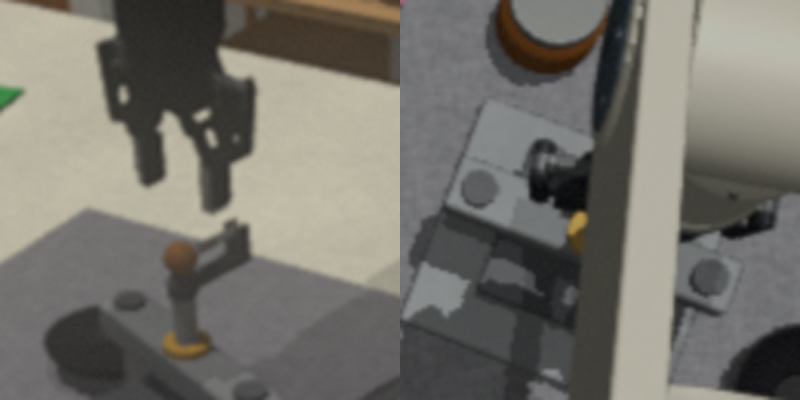

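The scene crop shows the open fingers straddling the line over the ball, which is at about (180,255) in the crop. Next I descend and grip.

Call:
{"method": "jog_arm", "body": {"newtons": 40, "moves": [{"dx": 5.5,"dy": -6,"dz": -10,"ax": 0,"ay": 0,"az": 0,"hand": 60},{"dx": 5.5,"dy": -6,"dz": -30,"ax": 0,"ay": 0,"az": 0,"hand": 60},{"dx": 5.5,"dy": -6,"dz": -52,"ax": 0,"ay": 0,"az": 0,"hand": 60},{"dx": 5.5,"dy": -6,"dz": -52,"ax": 0,"ay": 0,"az": 0,"hand": 60},{"dx": 5.5,"dy": -6,"dz": -52,"ax": 0,"ay": 0,"az": 0,"hand": 20},{"dx": 5.5,"dy": -6,"dz": -52,"ax": 0,"ay": 0,"az": 0,"hand": 20},{"dx": 5.5,"dy": -6,"dz": -52,"ax": 0,"ay": 0,"az": 0,"hand": 20},{"dx": 5.5,"dy": -6,"dz": -52,"ax": 0,"ay": 0,"az": 0,"hand": 20},{"dx": 5.5,"dy": -6,"dz": -52,"ax": 0,"ay": 0,"az": 0,"hand": 20},{"dx": 5.5,"dy": -6,"dz": -52,"ax": 0,"ay": 0,"az": 0,"hand": 20}]}}

```text
t: 3.4
ee_pos: [0.5389, -0.1108, 0.3796]
ee_rot: [-0.547, -0.449, 0.446, 0.547]
force: [3.2, 10.8, -1.2]
finger_gap: 0.276
```

```bash
python3 - <<'E'
from h import *
s=bot.sense();print(s["ee_pos"],s["force"],s["moment"],s["finger_gap"]*85.4)
f=grab_frame("scene")
cv2.imwrite("pics/s2.png",cv2.resize(f["img"][85:215,165:295],(560,560),interpolation=cv2.INTER_CUBIC))
E
```

```text
[ 0.53893213 -0.11080288  0.37960183] [ 3.19209201 10.79037914 -1.17136521] [ 1.76361232 -0.55717648  0.09993883] 23.61077968178952
```

View pics/s2.png

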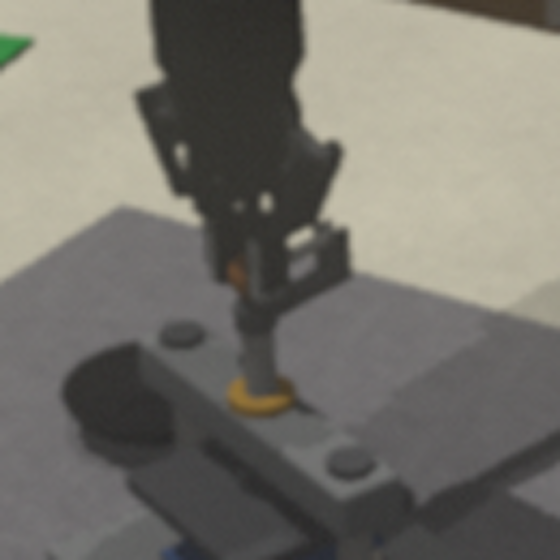

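Call:
{"method": "jog_arm", "body": {"moves": [{"dx": -0.2,"dy": 0.3,"dz": 5.2,"ax": 0,"ay": 0,"az": 0,"hand": 20},{"dx": -0.9,"dy": 0.5,"dz": 10.4,"ax": 0,"ay": 0,"az": 0,"hand": 20},{"dx": -2,"dy": 0.7,"dz": 15.5,"ax": 0,"ay": 0,"az": 0,"hand": 20},{"dx": -3.5,"dy": 1,"dz": 20.5,"ax": 0,"ay": 0,"az": 0,"hand": 20},{"dx": -5.5,"dy": 1.4,"dz": 25.4,"ax": 0,"ay": 0,"az": 0,"hand": 20},{"dx": -7.9,"dy": 1.9,"dz": 30,"ax": 0,"ay": 0,"az": 0,"hand": 20},{"dx": -10.6,"dy": 2.5,"dz": 34.4,"ax": 0,"ay": 0,"az": 0,"hand": 20},{"dx": -13.8,"dy": 3.1,"dz": 38.6,"ax": 0,"ay": 0,"az": 0,"hand": 20},{"dx": -17.2,"dy": 3.8,"dz": 42.4,"ax": 0,"ay": 0,"az": 0,"hand": 20},{"dx": -21,"dy": 4.6,"dz": 46,"ax": 0,"ay": 0,"az": 0,"hand": 20}]}}

```text
t: 4.45
ee_pos: [0.5172, -0.1063, 0.4248]
ee_rot: [-0.547, -0.449, 0.447, 0.548]
force: [3.3, 8.1, -7.5]
finger_gap: 0.273
```

```bash
python3 - <<'E'
from h import *
s=bot.sense();print(s["ee_pos"],s["force"],s["moment"],s["finger_gap"])
f=grab_frame("scene")
cv2.imwrite("pics/s3.png",cv2.resize(f["img"][65:195,165:295],(560,560),interpolation=cv2.INTER_CUBIC))
E
```

```text
[ 0.51718858 -0.10634544  0.42483561] [ 3.32820057  8.11321747 -7.46922465] [ 1.54742343 -0.51151085 -0.01349461] 0.2728788377224459
```

View pics/s3.png

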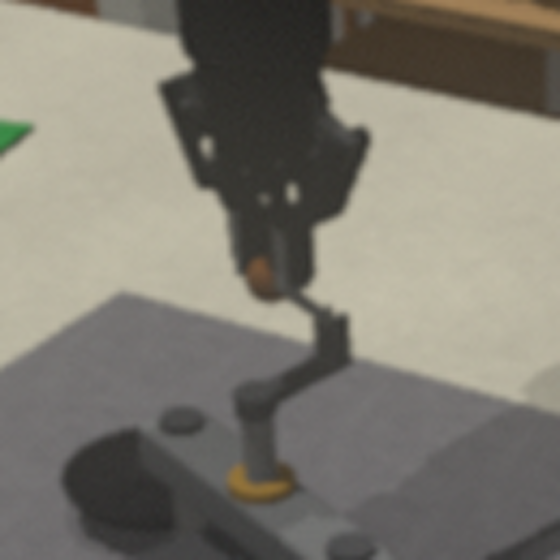

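Call:
{"method": "jog_arm", "body": {"moves": [{"dx": -4.1,"dy": 0.8,"dz": 3.1,"ax": 0,"ay": 0,"az": 0,"hand": 20},{"dx": -8.4,"dy": 1.7,"dz": 6,"ax": 0,"ay": 0,"az": 0,"hand": 20},{"dx": -12.9,"dy": 2.6,"dz": 8.4,"ax": 0,"ay": 0,"az": 0,"hand": 20},{"dx": -17.7,"dy": 3.6,"dz": 10.4,"ax": 0,"ay": 0,"az": 0,"hand": 20},{"dx": -22.6,"dy": 4.6,"dz": 12,"ax": 0,"ay": 0,"az": 0,"hand": 20},{"dx": -27.6,"dy": 5.6,"dz": 13,"ax": 0,"ay": 0,"az": 0,"hand": 20},{"dx": -32.7,"dy": 6.7,"dz": 13.5,"ax": 0,"ay": 0,"az": 0,"hand": 20},{"dx": -37.8,"dy": 7.7,"dz": 13.5,"ax": 0,"ay": 0,"az": 0,"hand": 20},{"dx": -37.8,"dy": 7.7,"dz": 13.5,"ax": 0,"ay": 0,"az": 0,"hand": 20}]}}

```text
t: 5.4
ee_pos: [0.4802, -0.0993, 0.4402]
ee_rot: [0.548, 0.45, -0.446, -0.546]
force: [2.4, 6.3, 4.8]
finger_gap: 0.256
```

```bash
python3 - <<'E'
from h import *
s=bot.sense();print(s["ee_pos"],s["force"],s["moment"],s["finger_gap"])
f=grab_frame("scene")
cv2.imwrite("pics/s4.png",cv2.resize(f["img"][65:195,165:295],(560,560),interpolation=cv2.INTER_CUBIC))
E
```

```text
[ 0.48021616 -0.09930432  0.44023783] [2.40866487 6.27888195 4.76899145] [ 0.67872026 -0.51865166  0.14270283] 0.25593741701953987
```

View pics/s4.png

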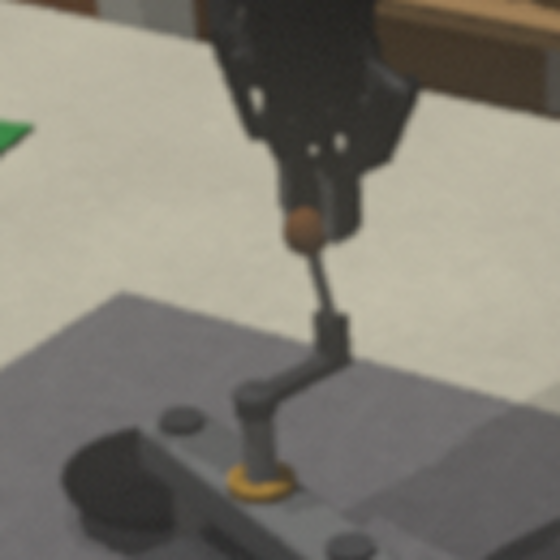

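```bash
python3 - <<'E'
from h import *
f=grab_frame("scene")
b=ballpx(f,(222,105,250,132));print(b)
K=np.array([.4795,-.099,.216]);A=np.array([.538,-.111,.216]);u=(K-A)/np.linalg.norm(K-A)
print(proj(f,K))
for th in range(50,95,5):
    r=np.radians(th);P=K-u*.06*np.cos(r)+np.array([0,0,.06*np.sin(r)]);print(th,proj(f,P),P)
E
```

```text
(array([234.92857143, 116.33333333]), array([10,  8,  7,  8, 42], dtype=int32))
[241.36034712 138.08426053]
50 [228.14526741 125.91028654] [ 0.51728059 -0.10674986  0.26196267]
55 [229.39159464 124.00325555] [ 0.51321262 -0.10591541  0.26514912]
60 [230.73087662 122.21087335] [ 0.50888808 -0.10502832  0.26796152]
65 [232.15138014 120.548166  ] [ 0.50433988 -0.10409536  0.27037847]
70 [233.6406756  119.02883322] [ 0.49960263 -0.10312362  0.27238156]
75 [235.18578612 117.66511136] [ 0.49471239 -0.10212049  0.27395555]
80 [236.77334108 116.4676608 ] [ 0.48970637 -0.10109362  0.27508847]
85 [238.38973095 115.44547905] [ 0.48462268 -0.10005081  0.27577168]
90 [240.02126019 114.60584036] [ 0.4795 -0.099   0.276 ]
```

Call:
{"method": "jog_arm", "body": {"newtons": 60, "moves": [{"dx": 0,"dy": 0,"dz": 0,"ax": 0,"ay": 0,"az": 0,"hand": 60},{"dx": 0,"dy": 0,"dz": 0,"ax": 0,"ay": 0,"az": 0,"hand": 60},{"dx": 0,"dy": 0,"dz": 0,"ax": 0,"ay": 0,"az": 0,"hand": 60},{"dx": 7,"dy": -1,"dz": -4,"ax": 0,"ay": 0,"az": 0,"hand": 60},{"dx": 14,"dy": -3,"dz": -8,"ax": 0,"ay": 0,"az": 0,"hand": 60},{"dx": 14,"dy": -3,"dz": -8,"ax": 0,"ay": 0,"az": 0,"hand": 60},{"dx": 14,"dy": -3,"dz": -8,"ax": 0,"ay": 0,"az": 0,"hand": 20},{"dx": 14,"dy": -3,"dz": -8,"ax": 0,"ay": 0,"az": 0,"hand": 20},{"dx": 14,"dy": -3,"dz": -8,"ax": 0,"ay": 0,"az": 0,"hand": 20},{"dx": 14,"dy": -3,"dz": -8,"ax": 0,"ay": 0,"az": 0,"hand": 20},{"dx": 14,"dy": -3,"dz": -8,"ax": 0,"ay": 0,"az": 0,"hand": 20},{"dx": 9,"dy": -2,"dz": -7,"ax": 0,"ay": 0,"az": 0,"hand": 20},{"dx": 4,"dy": -1,"dz": -6,"ax": 0,"ay": 0,"az": 0,"hand": 20},{"dx": 0,"dy": 0,"dz": -6,"ax": 0,"ay": 0,"az": 0,"hand": 20},{"dx": -2,"dy": 0.4,"dz": -6,"ax": 0,"ay": 0,"az": 0,"hand": 20},{"dx": -2,"dy": 0.4,"dz": -6,"ax": 0,"ay": 0,"az": 0,"hand": 20}]}}

```text
t: 7.1
ee_pos: [0.478, -0.0991, 0.4326]
ee_rot: [0.548, 0.449, -0.446, -0.547]
force: [4.7, 2.9, -1.7]
finger_gap: 0.267
```

```bash
python3 - <<'E'
from h import *
s=bot.sense();print(s["ee_pos"],s["force"],s["moment"],s["finger_gap"])
f=grab_frame("scene")
print(ballpx(f,(222,105,250,132)))
cv2.imwrite("pics/s5.png",cv2.resize(f["img"][65:195,165:295],(560,560),interpolation=cv2.INTER_CUBIC))
E
```

```text
[ 0.47801866 -0.09911161  0.43264212] [ 4.66599735  2.90574178 -1.7046403 ] [ 0.53701383 -1.04415265  0.00615975] 0.26696962923020523
(array([236.09090909, 115.09090909]), array([13,  8,  4,  5, 11], dtype=int32))
```

View pics/s5.png

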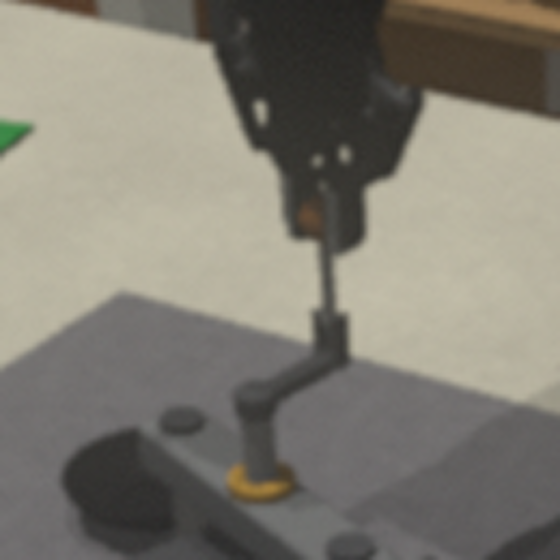

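```bash
cat > circ.py <<'E'
import numpy as np,sys
# usage: cmd x,y ; start deg; n rows; radius
C=np.array([538,-111.])
x,y,p0,n,r=map(float,sys.argv[1:6]);st=float(sys.argv[6]) if len(sys.argv)>6 else 10
for i in range(1,int(n)+1):
    a=np.radians(p0-st*i);P=C+r*np.array([np.cos(a),np.sin(a)])
    print(f'dx {P[0]-x:.1f} dy {P[1]-y:.1f} dz {-st*i*20/360:.1f}')
print(P,p0-st*n)
E
python3 circ.py 477.1 -98.4 168.5 12 60
```

```text
dx 5.1 dy 9.4 dz -0.6
dx 9.7 dy 18.7 dz -1.1
dx 16.0 dy 27.2 dz -1.7
dx 23.5 dy 34.4 dz -2.2
dx 32.3 dy 40.1 dz -2.8
dx 41.9 dy 44.3 dz -3.3
dx 52.0 dy 46.7 dz -3.9
dx 62.5 dy 47.4 dz -4.4
dx 72.9 dy 46.2 dz -5.0
dx 82.9 dy 43.2 dz -5.6
dx 92.2 dy 38.6 dz -6.1
dx 100.7 dy 32.3 dz -6.7
[577.75720289 -66.06265675] 48.5
```

Call:
{"method": "jog_arm", "body": {"moves": [{"dx": 2,"dy": 5,"dz": -0.3,"ax": 0,"ay": 0,"az": 0,"hand": 20},{"dx": 5,"dy": 9.4,"dz": -0.6,"ax": 0,"ay": 0,"az": 0,"hand": 20},{"dx": 9.7,"dy": 18.7,"dz": -1.1,"ax": 0,"ay": 0,"az": 0,"hand": 20},{"dx": 16,"dy": 27.2,"dz": -1.7,"ax": 0,"ay": 0,"az": 0,"hand": 20},{"dx": 23.5,"dy": 34.4,"dz": -2.2,"ax": 0,"ay": 0,"az": 0,"hand": 20},{"dx": 32.3,"dy": 40.1,"dz": -2.8,"ax": 0,"ay": 0,"az": 0,"hand": 20}]}}

```text
t: 7.75
ee_pos: [0.5089, -0.0592, 0.4296]
ee_rot: [-0.547, -0.447, 0.449, 0.548]
force: [-6.6, -2.6, 8.8]
finger_gap: 0.266
```

```bash
cat > look.py <<'E'
from h import *
import sys
n=sys.argv[1]
s=bot.sense();p=s["ee_pos"]*1000;print(s["t"],p,s["force"],s["moment"],s["finger_gap"])
C=np.array([538,-111]);d=p[:2]-C;r=np.hypot(*d);a=np.arctan2(d[1],d[0])
F=s["force"][:2];print("r",r,"ang",np.degrees(a),"Frad",F@d/r,"Ftan(resist)",-F@np.array([np.sin(a),-np.cos(a)]))
im=[]
f=grab_frame("scene");cv2.imwrite(f"pics/{n}.png",cv2.resize(f["img"][75:225,165:315],(600,600),interpolation=cv2.INTER_CUBIC))
E
python3 look.py s6
```

```text
7.75 [508.91611452 -59.22539982 429.64715386] [-6.59910137 -2.57238492  8.76769886] [-0.24739364  0.8254786  -0.04358174] 0.2664963627091159
r 59.384186600369006 ang 119.3246824143481 Frad 0.9892079196482371 Ftan(resist) 7.01332807609522
```

View pics/s6.png

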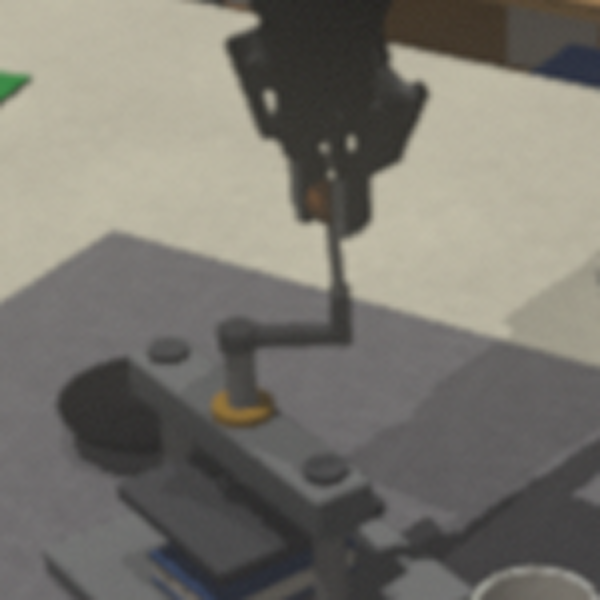

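```bash
python3 circ.py 509.4 -58.3 118.5 18 60
```

```text
dx 9.6 dy 4.2 dz -0.6
dx 19.7 dy 6.6 dz -1.1
dx 30.2 dy 7.3 dz -1.7
dx 40.6 dy 6.1 dz -2.2
dx 50.6 dy 3.1 dz -2.8
dx 59.9 dy -1.5 dz -3.3
dx 68.4 dy -7.8 dz -3.9
dx 75.6 dy -15.3 dz -4.4
dx 81.3 dy -24.1 dz -5.0
dx 85.5 dy -33.7 dz -5.6
dx 87.9 dy -43.8 dz -6.1
dx 88.6 dy -54.3 dz -6.7
dx 87.4 dy -64.7 dz -7.2
dx 84.4 dy -74.7 dz -7.8
dx 79.8 dy -84.0 dz -8.3
dx 73.5 dy -92.5 dz -8.9
dx 66.0 dy -99.7 dz -9.4
dx 57.2 dy -105.4 dz -10.0
[ 566.62952562 -163.72902676] -61.5
```

Call:
{"method": "jog_arm", "body": {"moves": [{"dx": 9.6,"dy": 4.2,"dz": -0.6,"ax": 0,"ay": 0,"az": 0,"hand": 20},{"dx": 19.7,"dy": 6.6,"dz": -1.1,"ax": 0,"ay": 0,"az": 0,"hand": 20},{"dx": 30.2,"dy": 7.3,"dz": -1.7,"ax": 0,"ay": 0,"az": 0,"hand": 20},{"dx": 40.6,"dy": 6.1,"dz": -2.2,"ax": 0,"ay": 0,"az": 0,"hand": 20},{"dx": 50.6,"dy": 3.1,"dz": -2.8,"ax": 0,"ay": 0,"az": 0,"hand": 20},{"dx": 59.9,"dy": -1.5,"dz": -3.3,"ax": 0,"ay": 0,"az": 0,"hand": 20},{"dx": 68.4,"dy": -7.8,"dz": -3.9,"ax": 0,"ay": 0,"az": 0,"hand": 20},{"dx": 75.6,"dy": -15.3,"dz": -4.4,"ax": 0,"ay": 0,"az": 0,"hand": 20},{"dx": 81.3,"dy": -24.1,"dz": -5,"ax": 0,"ay": 0,"az": 0,"hand": 20}]}}

```text
t: 8.7
ee_pos: [0.5907, -0.0827, 0.4248]
ee_rot: [-0.546, -0.448, 0.448, 0.548]
force: [-4.6, 5.8, 8.7]
finger_gap: 0.266
```

```bash
python3 look.py s7
```

```text
8.7 [590.71404443 -82.66923965 424.82889602] [-4.63531882  5.77687239  8.6559225 ] [ 0.63577957  0.71187035 -0.04187776] 0.2656442121461659
r 59.84481984068704 ang 28.255467203922173 Frad -1.3482071676394287 Ftan(resist) 7.282909624319708
```

View pics/s7.png

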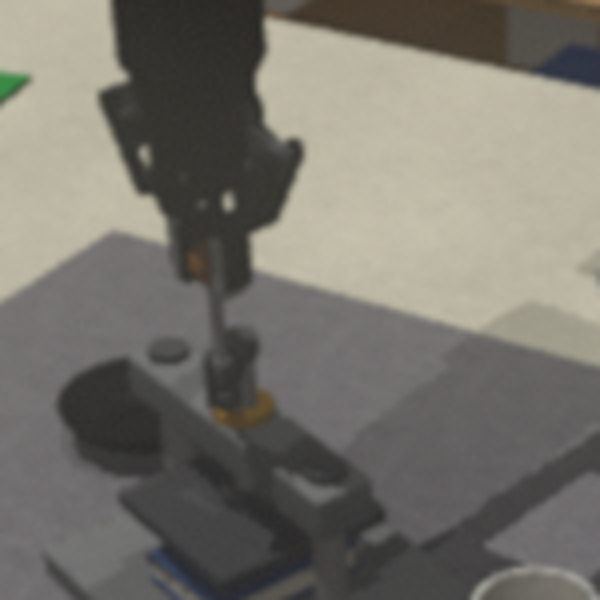

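```bash
python3 circ.py 590.7 -82.4 28.5 14 60
```

```text
dx 4.2 dy -9.6 dz -0.6
dx 6.6 dy -19.7 dz -1.1
dx 7.3 dy -30.2 dz -1.7
dx 6.1 dy -40.6 dz -2.2
dx 3.1 dy -50.6 dz -2.8
dx -1.5 dy -59.9 dz -3.3
dx -7.8 dy -68.4 dz -3.9
dx -15.3 dy -75.6 dz -4.4
dx -24.1 dy -81.3 dz -5.0
dx -33.7 dy -85.5 dz -5.6
dx -43.8 dy -87.9 dz -6.1
dx -54.3 dy -88.6 dz -6.7
dx -64.7 dy -87.4 dz -7.2
dx -74.7 dy -84.4 dz -7.8
[ 516.0099264  -166.82505408] -111.5
```

Call:
{"method": "jog_arm", "body": {"moves": [{"dx": 4.2,"dy": -9.6,"dz": -0.6,"ax": 0,"ay": 0,"az": 0,"hand": 20},{"dx": 6.6,"dy": -19.7,"dz": -1.1,"ax": 0,"ay": 0,"az": 0,"hand": 20},{"dx": 7.3,"dy": -30.2,"dz": -1.7,"ax": 0,"ay": 0,"az": 0,"hand": 20},{"dx": 6.1,"dy": -40.6,"dz": -2.2,"ax": 0,"ay": 0,"az": 0,"hand": 20},{"dx": 3.1,"dy": -50.6,"dz": -2.8,"ax": 0,"ay": 0,"az": 0,"hand": 20},{"dx": -1.5,"dy": -59.9,"dz": -3.3,"ax": 0,"ay": 0,"az": 0,"hand": 20},{"dx": -7.8,"dy": -68.4,"dz": -3.9,"ax": 0,"ay": 0,"az": 0,"hand": 20},{"dx": -15.3,"dy": -75.6,"dz": -4.4,"ax": 0,"ay": 0,"az": 0,"hand": 20},{"dx": -24.1,"dy": -81.3,"dz": -5,"ax": 0,"ay": 0,"az": 0,"hand": 20},{"dx": -33.7,"dy": -85.5,"dz": -5.6,"ax": 0,"ay": 0,"az": 0,"hand": 20},{"dx": -43.8,"dy": -87.9,"dz": -6.1,"ax": 0,"ay": 0,"az": 0,"hand": 20},{"dx": -54.3,"dy": -88.6,"dz": -6.7,"ax": 0,"ay": 0,"az": 0,"hand": 20},{"dx": -64.7,"dy": -87.4,"dz": -7.2,"ax": 0,"ay": 0,"az": 0,"hand": 20},{"dx": -74.7,"dy": -84.4,"dz": -7.8,"ax": 0,"ay": 0,"az": 0,"hand": 20}]}}

```text
t: 10.15
ee_pos: [0.5174, -0.1671, 0.4174]
ee_rot: [0.548, 0.449, -0.446, -0.546]
force: [9.4, 5.5, 0.5]
finger_gap: 0.267
```

```bash
python3 look.py s8
```

```text
10.15 [ 517.3609801  -167.09363028  417.43227795] [9.39919388 5.48175797 0.54440086] [ 0.52953515 -1.63941019 -0.03824084] 0.26685472683122674
r 59.770097046575415 ang -110.20052403196937 Frad -8.390179692789003 Ftan(resist) 6.928159985725051
```

View pics/s8.png

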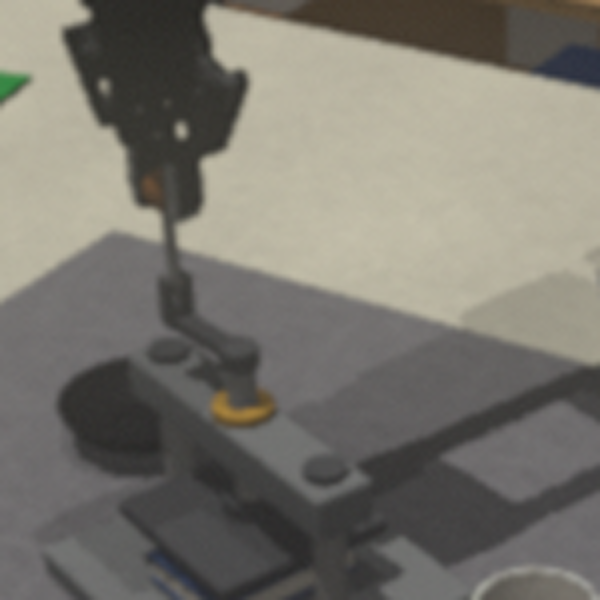

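```bash
sed -i 's/\[538,-111.\]/[538,-110.2]/' circ.py; python3 circ.py 516 -166.8 -111.5 17 59.3; python3 - <<'E'
import cv2
a=cv2.imread("pics/scene0.png")[195:235,190:250]; cv2.imwrite("pics/alb.png",cv2.resize(a,(780,520),interpolation=cv2.INTER_CUBIC))
E
```

```text
dx -9.0 dy 6.0 dz -0.6
dx -17.3 dy 12.2 dz -1.1
dx -24.4 dy 19.7 dz -1.7
dx -30.1 dy 28.3 dz -2.2
dx -34.2 dy 37.8 dz -2.8
dx -36.6 dy 47.8 dz -3.3
dx -37.3 dy 58.2 dz -3.9
dx -36.1 dy 68.4 dz -4.4
dx -33.2 dy 78.3 dz -5.0
dx -28.6 dy 87.6 dz -5.6
dx -22.4 dy 95.9 dz -6.1
dx -14.9 dy 103.0 dz -6.7
dx -6.3 dy 108.7 dz -7.2
dx 3.2 dy 112.8 dz -7.8
dx 13.2 dy 115.2 dz -8.3
dx 23.6 dy 115.9 dz -8.9
dx 33.8 dy 114.7 dz -9.4
[549.82251851 -52.09046502] -281.5
```

View pics/alb.png

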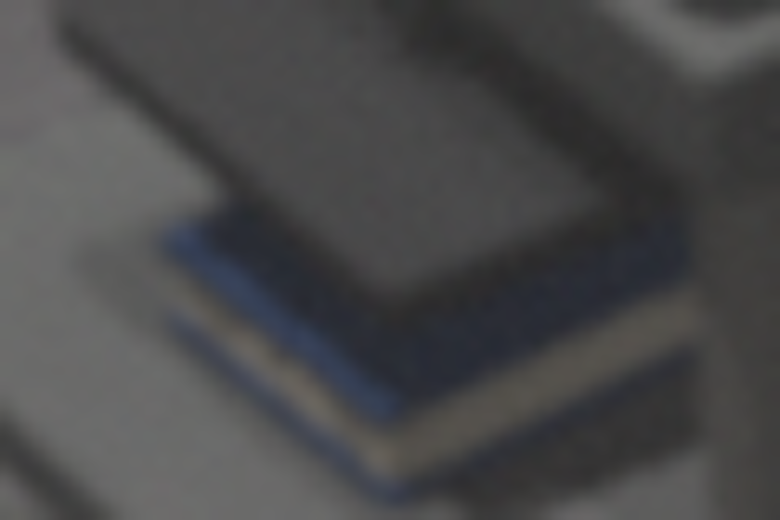

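```bash
python3 - <<'E'
from h import *
f=grab_frame("scene")
P=onz(f,220.4,195+500/13,.02);print(P)
for h in (.02,.022,.024,.026,.028,.03):
    q=proj(f,P+[0,0,h]);print(h,q,(q[1]-195)*13)
E
```

```text
[ 0.60338444 -0.0886615   0.02      ]
0.02 [219.77021856 226.82408097] 413.71305259895854
0.022 [219.70658058 226.15338102] 404.9939532080454
0.024 [219.64282126 225.4814022 ] 396.2582285566707
0.026 [219.57894024 224.80814085] 387.50583104879735
0.028 [219.51493719 224.1335933 ] 378.73671290653283
0.03 [219.45081175 223.45775586] 369.9508261692605
```

Call:
{"method": "jog_arm", "body": {"moves": [{"dx": -9,"dy": 6,"dz": -0.6,"ax": 0,"ay": 0,"az": 0,"hand": 20},{"dx": -17.3,"dy": 12.2,"dz": -1.1,"ax": 0,"ay": 0,"az": 0,"hand": 20},{"dx": -24.4,"dy": 19.7,"dz": -1.7,"ax": 0,"ay": 0,"az": 0,"hand": 20},{"dx": -30.1,"dy": 28.3,"dz": -2.2,"ax": 0,"ay": 0,"az": 0,"hand": 20},{"dx": -34.2,"dy": 37.8,"dz": -2.8,"ax": 0,"ay": 0,"az": 0,"hand": 20},{"dx": -36.6,"dy": 47.8,"dz": -3.3,"ax": 0,"ay": 0,"az": 0,"hand": 20},{"dx": -37.3,"dy": 58.2,"dz": -3.9,"ax": 0,"ay": 0,"az": 0,"hand": 20}]}}

```text
t: 10.95
ee_pos: [0.4788, -0.1103, 0.4136]
ee_rot: [0.549, 0.447, -0.448, -0.546]
force: [-0.9, -7.9, 7.2]
finger_gap: 0.264
```

```bash
python3 look.py s9
```

```text
10.95 [ 478.82310224 -110.28387376  413.55479915] [-0.91748934 -7.88492646  7.23789338] [-1.76570699  0.27037567  0.03671902] 0.2643455493624552
r 59.181230688534804 ang 179.30667186301216 Frad 0.8220101124951948 Ftan(resist) 7.895451310143513
```

View pics/s9.png

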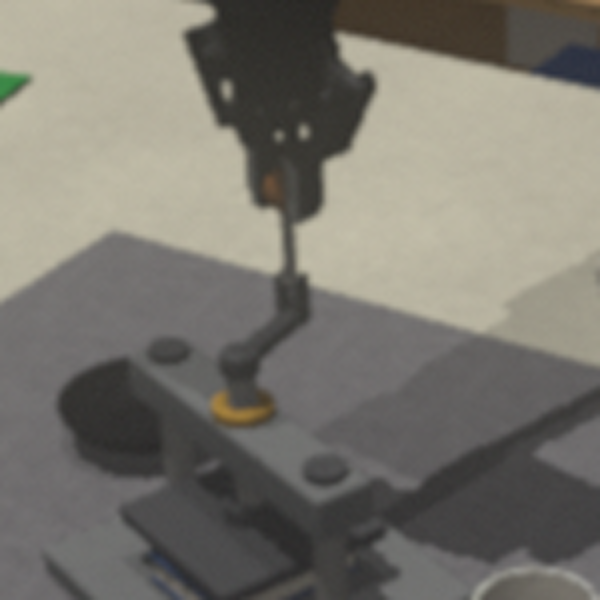

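Call:
{"method": "jog_arm", "body": {"moves": [{"dx": 1.2,"dy": 10.2,"dz": -0.6,"ax": 0,"ay": 0,"az": 0,"hand": 20},{"dx": 4.1,"dy": 20.1,"dz": -1.1,"ax": 0,"ay": 0,"az": 0,"hand": 20},{"dx": 8.7,"dy": 29.4,"dz": -1.7,"ax": 0,"ay": 0,"az": 0,"hand": 20},{"dx": 14.9,"dy": 37.7,"dz": -2.2,"ax": 0,"ay": 0,"az": 0,"hand": 20},{"dx": 22.4,"dy": 44.8,"dz": -2.8,"ax": 0,"ay": 0,"az": 0,"hand": 20}]}}

```text
t: 11.5
ee_pos: [0.5011, -0.065, 0.4106]
ee_rot: [0.548, 0.447, -0.448, -0.547]
force: [-4.4, -7.0, 9.5]
finger_gap: 0.265
```

```bash
python3 look.py s10
```

```text
11.5 [501.08593989 -65.0349221  410.55221638] [-4.39395156 -7.00139281  9.4517077 ] [-1.05446567e+00  5.48257372e-01  3.55481276e-04] 0.2649182631280354
r 58.95283046542053 ang 128.76757329643587 Frad -2.707604914901383 Ftan(resist) 7.809941562087555
```

```bash
python3 circ.py 501.1 -63.8 128.5 16 59.3
```

```text
dx 8.6 dy 5.7 dz -0.6
dx 18.1 dy 9.8 dz -1.1
dx 28.1 dy 12.2 dz -1.7
dx 38.5 dy 12.9 dz -2.2
dx 48.7 dy 11.7 dz -2.8
dx 58.6 dy 8.8 dz -3.3
dx 67.9 dy 4.2 dz -3.9
dx 76.2 dy -2.0 dz -4.4
dx 83.3 dy -9.5 dz -5.0
dx 89.0 dy -18.1 dz -5.6
dx 93.1 dy -27.6 dz -6.1
dx 95.5 dy -37.6 dz -6.7
dx 96.2 dy -48.0 dz -7.2
dx 95.0 dy -58.2 dz -7.8
dx 92.1 dy -68.1 dz -8.3
dx 87.5 dy -77.4 dz -8.9
[ 588.56156175 -141.18416489] -31.5
```

Call:
{"method": "jog_arm", "body": {"moves": [{"dx": 8.6,"dy": 5.7,"dz": -0.6,"ax": 0,"ay": 0,"az": 0,"hand": 20},{"dx": 18.1,"dy": 9.8,"dz": -1.1,"ax": 0,"ay": 0,"az": 0,"hand": 20},{"dx": 28.1,"dy": 12.2,"dz": -1.7,"ax": 0,"ay": 0,"az": 0,"hand": 20},{"dx": 38.5,"dy": 12.9,"dz": -2.2,"ax": 0,"ay": 0,"az": 0,"hand": 20}]}}

```text
t: 11.95
ee_pos: [0.5393, -0.0516, 0.4082]
ee_rot: [-0.547, -0.447, 0.448, 0.548]
force: [-7.6, -0.2, 10.4]
finger_gap: 0.269
```

```bash
python3 look.py s11
```

```text
11.95 [539.30366488 -51.61927489 408.17698227] [-7.58314198 -0.24375209 10.42081952] [ 0.13200695  1.03677919 -0.01228269] 0.26941075298384604
r 59.395033937262376 ang 88.74231077243937 Frad -0.4101361687039174 Ftan(resist) 7.575965004329488
```

View pics/s11.png

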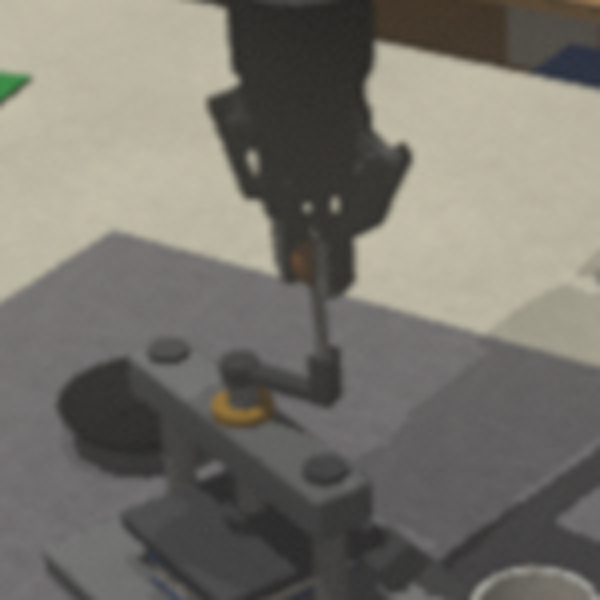

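Call:
{"method": "jog_arm", "body": {"moves": [{"dx": 10.2,"dy": -1.2,"dz": -0.6,"ax": 0,"ay": 0,"az": 0,"hand": 20},{"dx": 20.1,"dy": -4.1,"dz": -1.1,"ax": 0,"ay": 0,"az": 0,"hand": 20},{"dx": 29.4,"dy": -8.7,"dz": -1.7,"ax": 0,"ay": 0,"az": 0,"hand": 20},{"dx": 37.7,"dy": -14.9,"dz": -2.2,"ax": 0,"ay": 0,"az": 0,"hand": 20}]}}

```text
t: 12.4
ee_pos: [0.5772, -0.0662, 0.406]
ee_rot: [-0.547, -0.448, 0.448, 0.548]
force: [-7.2, 4.6, 9.2]
finger_gap: 0.268
```

```bash
python3 look.py s12
```

```text
12.4 [577.2275641  -66.17221044 405.97943817] [-7.20611279  4.59722751  9.21106768] [ 0.68331297  0.86848423 -0.00206452] 0.26794293721240825
r 59.56788146043017 ang 48.81172353373889 Frad -1.2858389832783534 Ftan(resist) 8.45039528513104
```

Call:
{"method": "jog_arm", "body": {"moves": [{"dx": 7.1,"dy": -7.5,"dz": -0.6,"ax": 0,"ay": 0,"az": 0,"hand": 20},{"dx": 12.8,"dy": -16.1,"dz": -1.1,"ax": 0,"ay": 0,"az": 0,"hand": 20},{"dx": 16.9,"dy": -25.6,"dz": -1.7,"ax": 0,"ay": 0,"az": 0,"hand": 20}]}}

```text
t: 12.75
ee_pos: [0.5943, -0.0915, 0.4044]
ee_rot: [-0.546, -0.448, 0.447, 0.548]
force: [-4.3, 9.2, 9.5]
finger_gap: 0.267
```

```bash
python3 look.py s13
```

```text
12.75 [594.28483065 -91.4564389  404.39336001] [-4.27813324  9.24257714  9.52120727] [1.07823645 0.55409209 0.00515895] 0.26701660081440715
r 59.58131369351613 ang 19.148334702225565 Frad -1.0097315732926084 Ftan(resist) 10.134500398144667
```

View pics/s13.png

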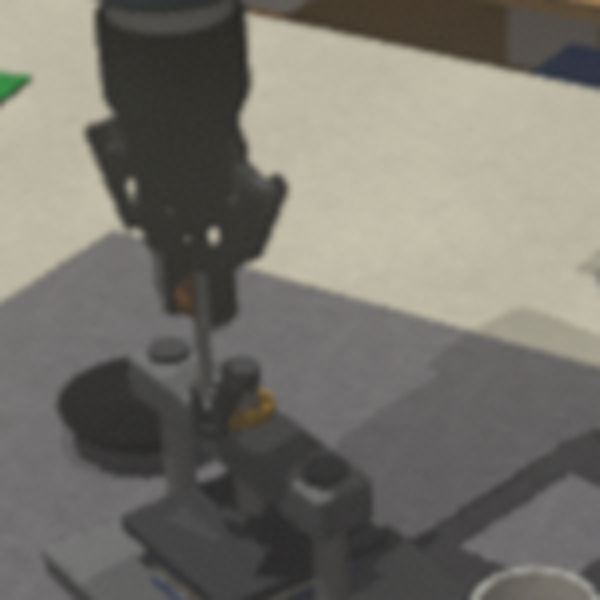

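Call:
{"method": "jog_arm", "body": {"moves": [{"dx": 2.4,"dy": -10,"dz": -0.6,"ax": 0,"ay": 0,"az": 0,"hand": 20},{"dx": 3.1,"dy": -20.4,"dz": -1.1,"ax": 0,"ay": 0,"az": 0,"hand": 20},{"dx": 1.9,"dy": -30.6,"dz": -1.7,"ax": 0,"ay": 0,"az": 0,"hand": 20}]}}

```text
t: 13.1
ee_pos: [0.5967, -0.1218, 0.4028]
ee_rot: [-0.547, -0.449, 0.447, 0.548]
force: [-0.4, 10.3, 6.9]
finger_gap: 0.265
```

```bash
python3 look.py s14
```

```text
13.1 [ 596.69387351 -121.77418728  402.78018772] [-0.39353234 10.29328869  6.93082194] [1.44841239 0.07423795 0.03062096] 0.2648204199231617
r 59.674566597795476 ang -10.401742987796448 Frad -2.2455086872469363 Ftan(resist) 10.053076670631068
```

Call:
{"method": "jog_arm", "body": {"moves": [{"dx": 0,"dy": 0,"dz": 0,"ax": 0,"ay": 0,"az": 0,"hand": 20},{"dx": 0,"dy": 0,"dz": 0,"ax": 0,"ay": 0,"az": 0,"hand": 20}]}}

```text
t: 13.35
ee_pos: [0.5965, -0.1224, 0.4028]
ee_rot: [-0.547, -0.448, 0.447, 0.547]
force: [-0.8, 4.7, 6.6]
finger_gap: 0.268
```

```bash
python3 look.py s15
```

```text
13.35 [ 596.46807958 -122.35087338  402.78097805] [-0.77181351  4.69424678  6.56078702] [0.33168742 0.0640335  0.01609467] 0.26771977475854963
r 59.55970664674956 ang -10.986619063752835 Frad -1.6522958196122286 Ftan(resist) 4.461117281699235
```

View pics/s15.png

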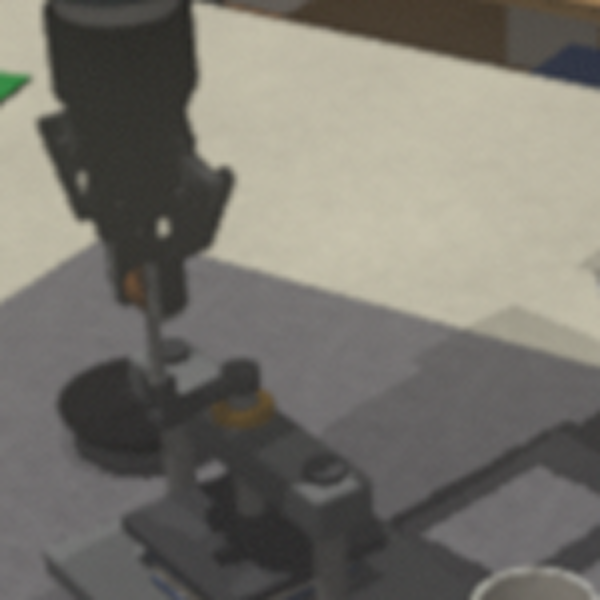

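```bash
python3 - <<'E'
import cv2,numpy as np
ims={a:cv2.imread(f"pics/s{n}.png",0)[480:600,100:260] for n,a in((8,280),(9,349),(10,399),(11,440),(12,480),(13,510),(15,541))}
cv2.imwrite("pics/cmp.png",cv2.resize(np.vstack([np.hstack([ims[a] for a in(280,349,399,440)]),np.hstack([ims[a] for a in(480,510,541,541)])]),None,fx=1.25,fy=1.25))
g=ims[440]
# vertical displacement of platen's lower-left dark face, by row of steepest dark->light below the side face
for a,i in ims.items():
    f=i.astype(float);o=[]
    for c in (35,45,55):
        col=cv2.GaussianBlur(f,(0,0),1.5)[:,c];d=np.diff(col)
        lo=np.argmin(col[20:80])+20;o.append((int(lo),round(float(lo+np.argmax(d[lo:lo+18])),1), round(float(20+np.argmin(d[20:lo+1])),1)))
    print(a,o)
E
```

```text
280 [(40, 46.0, 33.0), (49, 57.0, 46.0), (75, 85.0, 69.0)]
349 [(44, 50.0, 20.0), (79, 84.0, 72.0), (72, 88.0, 57.0)]
399 [(48, 53.0, 22.0), (79, 84.0, 73.0), (73, 88.0, 62.0)]
440 [(51, 58.0, 25.0), (78, 84.0, 22.0), (75, 86.0, 20.0)]
480 [(52, 58.0, 28.0), (79, 85.0, 25.0), (76, 86.0, 20.0)]
510 [(52, 59.0, 30.0), (79, 85.0, 24.0), (76, 88.0, 21.0)]
541 [(53, 61.0, 29.0), (78, 85.0, 24.0), (76, 86.0, 21.0)]
```

View pics/cmp.png

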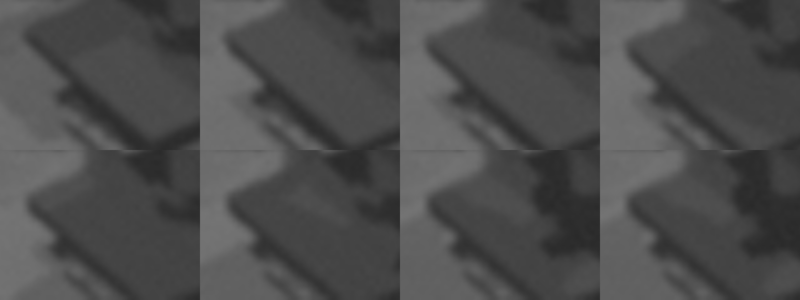

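Winding is at 541° and the platen edge in the pictures stopped descending at about 455°. That agrees with the stiffening seen between 440° and 480°. I'm now about 85° past touch, so I add about 18°.

Call:
{"method": "jog_arm", "body": {"moves": [{"dx": -2.9,"dy": -9.9,"dz": -0.6,"ax": 0,"ay": 0,"az": 0,"hand": 20},{"dx": -6.4,"dy": -17.3,"dz": -1,"ax": 0,"ay": 0,"az": 0,"hand": 20}]}}

```text
t: 13.6
ee_pos: [0.5904, -0.1388, 0.4019]
ee_rot: [-0.547, -0.449, 0.446, 0.548]
force: [1.7, 11.1, 6.8]
finger_gap: 0.266
```

```bash
python3 look.py s16
```

```text
13.6 [ 590.40962114 -138.84806073  401.85085202] [ 1.67745521 11.09024197  6.816141  ] [ 1.65670099 -0.38524117  0.01245214] 0.26624843414641974
r 59.34882369989385 ang -27.98412044323337 Frad -3.722515894863593 Ftan(resist) 10.580652074524565
```

View pics/s16.png

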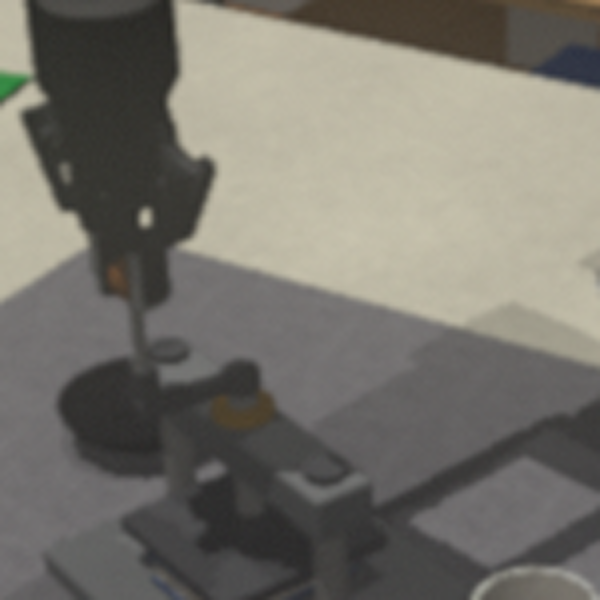

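Call:
{"method": "jog_arm", "body": {"moves": [{"dx": 0,"dy": 0,"dz": 0,"ax": 0,"ay": 0,"az": 0,"hand": 20},{"dx": 0,"dy": 0,"dz": 0,"ax": 0,"ay": 0,"az": 0,"hand": 65},{"dx": 0,"dy": 0,"dz": 0,"ax": 0,"ay": 0,"az": 0,"hand": 65},{"dx": 0,"dy": 0,"dz": 0,"ax": 0,"ay": 0,"az": 0,"hand": 65},{"dx": 0,"dy": 0,"dz": 0,"ax": 0,"ay": 0,"az": 0,"hand": 65},{"dx": 0,"dy": 0,"dz": 20,"ax": 0,"ay": 0,"az": 0,"hand": 65},{"dx": 0,"dy": 0,"dz": 60,"ax": 0,"ay": 0,"az": 0,"hand": 65},{"dx": 0,"dy": 30,"dz": 100,"ax": 0,"ay": 0,"az": 0,"hand": 65},{"dx": -20,"dy": 80,"dz": 100,"ax": 0,"ay": 0,"az": 0,"hand": 65},{"dx": -60,"dy": 120,"dz": 100,"ax": 0,"ay": 0,"az": 0,"hand": 65},{"dx": -90,"dy": 160,"dz": 100,"ax": 0,"ay": 0,"az": 0,"hand": 65},{"dx": -120,"dy": 200,"dz": 100,"ax": 0,"ay": 0,"az": 0,"hand": 65},{"dx": -150,"dy": 240,"dz": 100,"ax": 0,"ay": 0,"az": 0,"hand": 65},{"dx": -180,"dy": 280,"dz": 100,"ax": 0,"ay": 0,"az": 0,"hand": 65},{"dx": -200,"dy": 320,"dz": 100,"ax": 0,"ay": 0,"az": 0,"hand": 65},{"dx": -220,"dy": 360,"dz": 100,"ax": 0,"ay": 0,"az": 0,"hand": 65},{"dx": -220,"dy": 360,"dz": 100,"ax": 0,"ay": 0,"az": 0,"hand": 65}]}}

```text
t: 15.35
ee_pos: [0.3673, 0.2235, 0.501]
ee_rot: [-0.545, -0.45, 0.449, 0.547]
force: [-1.0, 0.2, -0.1]
finger_gap: 0.761
```

```bash
python3 look.py s17; python3 - <<'E'
from h import *
f=grab_frame("top");cv2.imwrite("pics/t17.png",cv2.resize(f["img"][130:310,250:490],(800,600),interpolation=cv2.INTER_CUBIC))
E
```

```text
15.35 [367.31892131 223.53910308 501.04166423] [-1.01221014  0.16824929 -0.09325971] [-0.00973211 -0.02019481  0.01846749] 0.7608896760494631
r 375.56416510561525 ang 117.03056983120983 Frad 0.6098853583198386 Ftan(resist) 0.8251769754765578
```

View pics/s17.png

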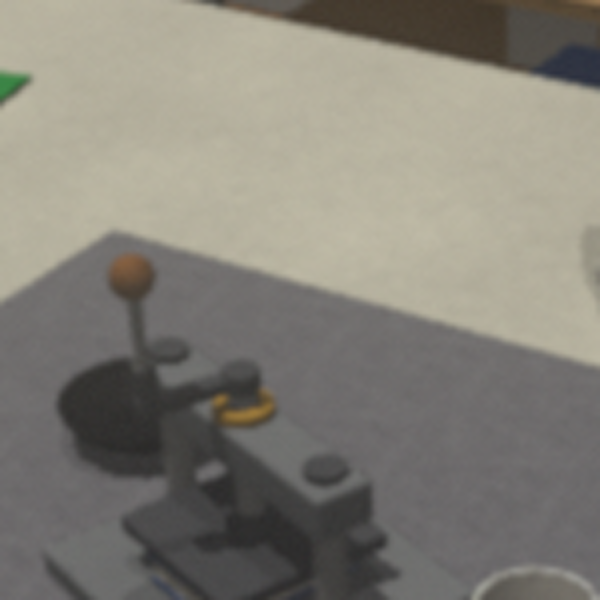

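View pics/t17.png

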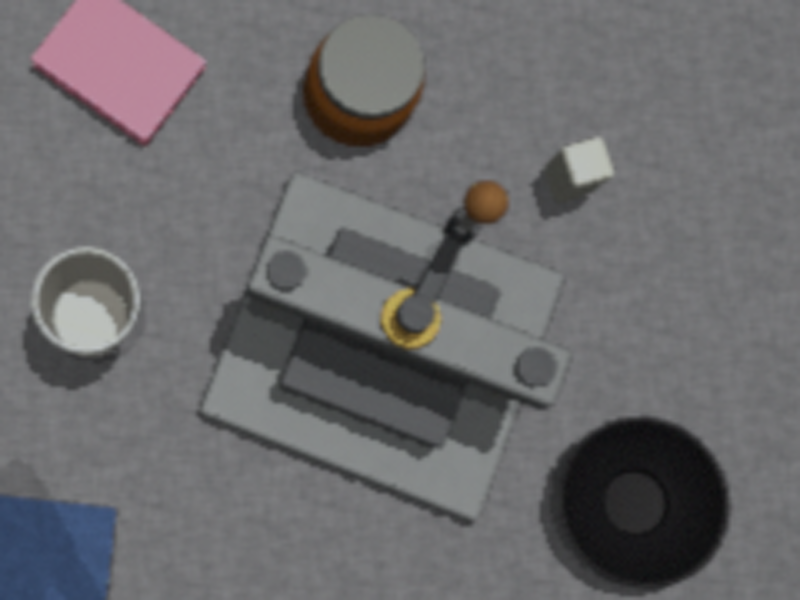

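```bash
python3 - <<'E'
from h import *
s=grab_frame("scene");t=grab_frame("top")
def px(f,roi):
    u0,v0,u1,v1=roi;h=cv2.cvtColor(f["img"],cv2.COLOR_BGR2HSV)[v0:v1,u0:u1]
    m=cv2.inRange(h,(0,90,50),(18,255,255));n,l,st,c=cv2.connectedComponentsWithStats(m);i=1+np.argmax(st[1:,4]);return c[i]+[u0,v0],st[i]
a,sa=px(s,(185,130,210,155));b,sb=px(t,(386,180,406,200));print(a,sa,b,sb)
B,e=tri(s,a,t,b);print("ball",B,e)
k=(250+459/3.333,130+227/3.333);K=onz(t,*k,B[2]-.06);print("kn",K)
A=np.array([.538,-.1105])
for P in(B,K):d=P[:2]-A;print(np.hypot(*d),np.degrees(np.arctan2(d[1],d[0])))
# platen edge compare
cv2.imwrite("pics/fin.png",cv2.resize(s["img"][190:230,190:250],(780,520),interpolation=cv2.INTER_CUBIC))
# platen edge col35
i=cv2.imread("pics/s17.png",0)[480:600,100:260].astype(float)
col=cv2.GaussianBlur(i,(0,0),1.5)[:,35];print("edge",20+np.argmin(col[20:80]))
E
```

```text
[196.76363636 142.21818182] [ 8  9  9  8 55] [395.43442623 190.36065574] [  4   5  12  12 122]
ball [ 0.59097552 -0.1392986   0.24620697] [np.float64(0.0008432658647798573), np.float64(0.0008432658647799953)]
kn [ 0.58742124 -0.13506299  0.18620697]
0.06029730631216909 -28.529428616187136
0.05518876330030937 -26.42796872011732
edge 53
```

View pics/fin.png

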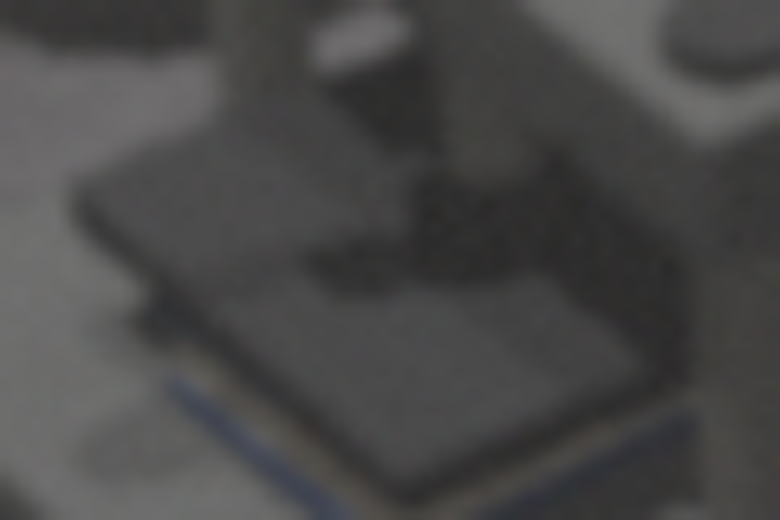

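```bash
python3 -c "
from bench import bot
print(bot.job_done())"
```

```text
the job is handed in; nothing more can be done
None
```

The handle is unfolded and the crank wound down on the album. I let go, moved the hand clear and handed the job in at about 15.5 s of robot time. No verdict came back.

- **Unfolding:** I pinched the ball and swung it up. It slipped in the fingers and stopped at about 75°, so I regripped once and brought it upright.
- **Winding:** I turned the crank about 557° clockwise in total. The platen touched the album at about 455–470°, so it ended roughly 87–102° past touch, which works out to about 77–91 N.
- **Last pictures:** The ball stands at a radius of 60 mm, about upright, and the platen edge did not move between 541° and the end. The press, cup, dish, seal and jar look undisturbed, and the force on the hand reads about zero.
- **Disagreement:** The crank force read at the end of the moves suggests less pressing, about 60 N. Those readings relax once the arm stops, so I trusted the angle and the pictures. Both estimates lie inside 45–135 N.

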